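Pin the pivot shaft of the burger press

TASK

The burger press on the pass is back from the wash with its pivot shaft slid roughly into place but nothing to keep it there. Take the linchpin (the pin with the wire ring) out of the white parts block, feel it gently down through the cross hole in the shaft until its head sits on the shaft with the open ring pointing out past the shaft's end, then swing the ring over the end and down until it snaps against the pin, and let go. Never load the press with more than 25 N, and leave the other things on the counter where they are.

Things in the scene. Friction and masses are not known exactly. Their poses are not given: they have to be found in the camera images.
- linchpin: loose steel linchpin, 0.1 kg, upright in one of the parts block's three holes (which one varies). Origin: middle of the underside of its head (the shoulder), z up. Head 16 x 16 mm, up to z = 30 mm. Shank Ø10 down to z = -48 mm, its blunt nose chamfered to Ø8.8 over the last 2 mm. Its wire ring sticks out along +x. Grip the head across its y faces, fingertips above z = 9 mm to clear the wire
- ring_pivot (a point): the ring's pivot, inside the pin's head 6 mm above the shoulder; the ring turns about the pin's y. Ring of Ø4.5 mm wire, 42 mm wide over the wire, 33.5 mm clear inside, its outer end 50 mm from the pivot
- lock_ring (a joint): swing of the ring, rad: 0 open (out along the pin's +x, leaning 0.08 up), 1.5 fully over (down, its end against the shank near the nose). Sprung over centre: below 0.75 it springs back open, above 0.75 it snaps over by itself. Pushing down on its outer end takes about 2 N at first, less towards the middle. It stays open while the pin is carried
- ring_bow (a point): the middle of the wire at the ring's outer end, 48 mm from the pivot; moves with the ring
- press: hand-lever burger press, cast aluminium and steel, fixed; base plate 270 x 150 mm. Origin: centre of its underside, z up. Mould, stem and lever lie in front (-x), the lever along y = 0 up to z = 190 mm; behind, two cheeks with bosses (to y = +-40 mm, z = 178 mm) carry the pivot shaft, which lies along the press's y at x = 70 mm, z = 150 mm
- shaft_axis (a point): the middle of the pivot shaft's span, at (70, 0, 150) mm in the press, with its axes; fixed to the press. At its -y end the shaft (Ø24) is milled to a flat tongue, 24 mm wide along x and 20 mm thick (z = 140 to 160 mm in the press). The cross hole, Ø11.5 with a 0.8 mm chamfer, goes straight down through the tongue, midway across; the tongue runs 14 mm past the hole's middle to the shaft's end
- pin_station (a point): point fixed to the press, at (70, -64, 160) mm in it, its axes: on the tongue's flat top, at the inner stop of the hole's span. The shaft floats endways: at the start the hole's middle lies 3 to 20 mm from here along -y (not measured); it slides 0 to 20 mm under about 3.5 N, never turns. The pin's shoulder goes on the tongue's top, its +x (open ring) along the press's -y, within 0.2 rad
- parts_block: white plastic block 215 x 72 x 60 mm, fixed; origin: centre of its underside. Holes Ø12, 53 mm deep, in its top at x = -70, 0 and +70 mm; a part in a hole rests with its head on the block's top
- thumb_screw: loose steel thumb screw, plain Ø10 shank with a round knurled head Ø26 x 20 mm; stands in another hole of the block; origin under its head. Not needed here
- clevis_pin: loose plain steel pin, Ø10 shank with a thin disc head Ø20 x 6 mm and no ring; stands in the third hole of the block; origin under its head. Not needed here
- ticket_spike: brass ticket spike, base Ø60 x 34 mm with a thin upright needle to 152 mm; origin under its middle. Bystander
- pepper_mill: dark wooden pepper mill Ø58 x 168 mm, origin under its middle. Bystander
- sauce_bottle: clear sauce bottle Ø60 x 170 mm, origin under its middle. Bystander
- ramekin: white ramekin, rim Ø84, 45 mm high, origin under its middle. Bystander
- steel_cup: open steel cup Ø90 x 75 mm, origin under its middle. Bystander

How it is judged:
By the outcome, as a careful person would: the job done as asked, in the order asked, and still so for the second after the job is handed in, with the robot touching nothing.
It also fails if it takes over 61 s, if anything falls off the work surface, if the arm or the gripper's body presses on something with over 40 N, if the wrist force passes 120 N, or if a joint passes its speed limit or range.

ROBOT

A 6-joint arm with a two-finger parallel gripper is mounted at the origin on the work surface. World frame = base frame: x ahead of the robot, y to its left, z up, the work surface at z = 0. Lengths are in m, angles in rad, forces in N, time in s.
With the tool pointing down it reaches from about 0.35 to 0.85 m from the base axis. Payload 8.1 kg.
Tool frame: the origin (TCP) lies midway between the tips of the shut fingers; the grasp point (between the pads) lies 19 mm behind it (manip.pinch_z is the distance from the TCP to the grasp point, in m); z points along the fingers, y is the line along which they close (so a half turn about z gives the same grasp; the last joint's range is limited). The gripper opens to 85 mm and grips with 20 to 120 N. Pads are 22 mm wide; open, the fingers measure 114 mm over their backs; the gripper's body (76 mm by 85 mm) begins 54 mm behind the grasp point. The pads swing forward as they close: fully open they stand 13 mm farther back than shut.
Start: joints at [1.144, 0.13, 1.488, -0, 1.523, -0.085], TCP at [0.201, 0.565, 0.231] pointing down, gripper open.
Joint ranges: [-2.96, 2.96], [-0.89, 2.26], [0.02, 2.5], [-1.34, 4.48], [0, 2.73], [-2.66, 2.66]. Speed limits (rad/s): [2.39, 2.39, 2.79, 3.14, 3.14, 3.14].

INTERFACE

Orientations are given as [roll, pitch, yaw] about the fixed x, y, z axes, in that order (R = Rz(yaw) Ry(pitch) Rx(roll)).
In Python, from station import manip gives the robot as it stands. The module is installed in compiled form; this text tells all that it offers.
- The arm moves only by the tool move_tool, called after "Emit:" by a JSON object that holds its "name" and its "arguments", one argument or row to a line. Schema: {"type":"object","properties":{"deltas":{"type":"object","properties":{"x":{"type":"array","items":{"type":"number"},"minItems":1,"maxItems":10},"y":{"type":"array","items":{"type":"number"},"minItems":1,"maxItems":10},"z":{"type":"array","items":{"type":"number"},"minItems":1,"maxItems":10},"rx":{"type":"array","items":{"type":"number"},"minItems":1,"maxItems":10},"ry":{"type":"array","items":{"type":"number"},"minItems":1,"maxItems":10},"rz":{"type":"array","items":{"type":"number"},"minItems":1,"maxItems":10}},"additionalProperties":false,"required":["x","y","z","rx","ry","rz"]},"jaw":{"type":"number"},"clamp_n":{"type":"number"},"only":{"type":"string"},"quiet":{"type":"boolean"},"lines":{"type":"string"}},"required":["deltas"],"additionalProperties":false}. deltas is an object with one list for each field, all of the same length, 1 to 10, a row being the entries at one place: x, y, z (the shift in normalised numbers (1 is 0.75 m)), rx, ry, rz (a rotation vector in shares of pi rad (1.0 is pi rad)); each row is the pose to reach, as a shift and turn from the pose commanded when the call began, along the tool's axes at that moment; what a row does not reach only later rows make up. A row lasts 1/12 s, in which the tool goes at most 0.0417 m and 0.125 rad, less where a joint would pass 70% of its speed; a pose out of reach is approached as far as the arm can. jaw is the opening from 0.0 (shut) to 1.0 (fully open), set as the call begins (left out keeps the last). The fingers move at their own pace and stop on an object; clamp_n is the grip in N (left out, the last holds). Time passes only in rows, so rows that do not move let the fingers close. The tool returns the time, the measured TCP pose, the force, the opening and the grip force at its end. only (a regular expression) keeps the lines of the reply that match it, lines (a string "A,B") keeps lines A to B, and quiet returns only ok. A shift or turn number past 1, either way, is cut back to 1. Input that does not fit is refused with a message, and nothing moves.
- manip.observe(): the state, without advancing time (a new reading comes with each control period).
- manip.capture(name): name is "side" or "top" or "wrist"; returns the picture (384x512x3 uint8, red, green, blue); there is no depth.
- manip.camera_info(name): a dict with "intrinsics" (3x3 intrinsics, pixels), "rvec" (rotation vector, rad) and "tvec" (3), from world to camera coordinates, as OpenCV has them. Camera axes: x right, y down, z forward; pixel columns grow to the right and rows downward; lengths in m; the calibration is good to about 2 mm. A picture is of the moment at which its call begins: read the wrist's pose just before it. camera_info takes no time and is no camera call; for the wrist camera it gives the pose at the moment of the call.
- manip.finish_job(): hands the job in; it is judged then, once.
The state is a dict: "t": time; "qpos": joint angles; "joint_vel": joint speeds; "tau": joint torques, N m; "tcp_pos": TCP position; "tcp_rot": TCP orientation; "contact_force": force on the tool from outside, world axes, zero at the start; "moment": the same for the moment, N m; "opening": opening from 0.0 (shut) to 1.0 (fully open); "grasp_force": force on a finger pad.
Only numpy, scipy, OpenCV 4.12 (cv2) and the standard library are available. Lean on these libraries where they do the work, as an engineer would, in place of code of your own. Each camera call takes 0.05 s, during which the arm holds its last target. There are 200 camera calls.

## Working session

There is one attempt and no reset: what is moved stays moved. The work goes in short steps, Python scripts to look and compute and a tool call to move; the robot and the scene stay as the last step left them, time stands still between calls to the robot, and variables do not carry over. Pictures are saved under pics/ and viewed, at most 10 in all, crops included, and the job is handed in when it is done.

```bash
mkdir -p pics
```

Create h.py:
```python
import numpy as np,cv2
from station import manip
from scipy.spatial.transform import Rotation as R
def snap(n,f):
    ci=manip.camera_info(n); im=manip.capture(n); cv2.imwrite(f'pics/{f}.png',im[:,:,::-1]); np.savez(f'pics/{f}.npz',im=im,K=ci['intrinsics'],r=ci['rvec'],t=ci['tvec']); return im
def ray(f,uv):
    d=np.load(f'pics/{f}.npz'); M=cv2.Rodrigues(d['r'])[0]; c=-M.T@d['t'].ravel()
    v=M.T@np.linalg.inv(d['K'])@np.array([uv[0],uv[1],1.]); return c,v/np.linalg.norm(v)
def plane(f,uv,z):
    c,v=ray(f,uv); return c+v*(z-c[2])/v[2]
def proj(f,P):
    d=np.load(f'pics/{f}.npz'); return cv2.projectPoints(np.array(P,float).reshape(-1,1,3),d['r'],d['t'],d['K'],None)[0].reshape(-1,2)
def tri(f1,p1,f2,p2):
    A=[];b=[]
    for f,p in((f1,p1),(f2,p2)):
        c,v=ray(f,p);Q=np.eye(3)-np.outer(v,v);A.append(Q);b.append(Q@c)
    return np.linalg.lstsq(np.vstack(A),np.hstack(b),rcond=None)[0]
```

Run:
```python
from h import *
ims=[snap(n,n+'0') for n in('top','side')]
cv2.imwrite('pics/both0.png',np.vstack([cv2.resize(i,(400,300)) for i in ims])[:,:,::-1])
for n in('top0','side0'):print(ray(n,(256,192)))
print(manip.pinch_z,manip.observe())
```

```text
(array([0.32607907, 0.02235082, 1.5360162 ]), array([ 0.18067191,  0.00910998, -0.98350123]))
(array([ 0.43534007, -0.82030454,  0.66763179]), array([ 0.15106821,  0.83896909, -0.52278989]))
0.0187 {'t': 0.1, 'qpos': array([ 1.14360676e+00,  1.31071169e-01,  1.48918144e+00,  3.99831591e-05,
        1.52303471e+00, -8.53993454e-02]), 'joint_vel': array([-0.00090999, -0.00027264, -0.00259875,  0.00068607, -0.00070374,
       -0.00103474]), 'tau': array([ 1.18921962e-03, -5.70946383e+01, -5.01946414e+01, -1.62485376e-04,
        7.95342727e-03, -4.70362693e-05]), 'tcp_pos': array([0.20085792, 0.56484168, 0.23035193]), 'tcp_rot': array([-3.13990758e+00, -1.84335696e-04,  2.79980033e+00]), 'contact_force': array([ 0.32378256,  0.2566218 , -0.25859572]), 'moment': array([0.02206499, 0.01603158, 0.00725201]), 'grasp_force': 0.0, 'opening': 0.9981524944315614}
```

View pics/top0.png

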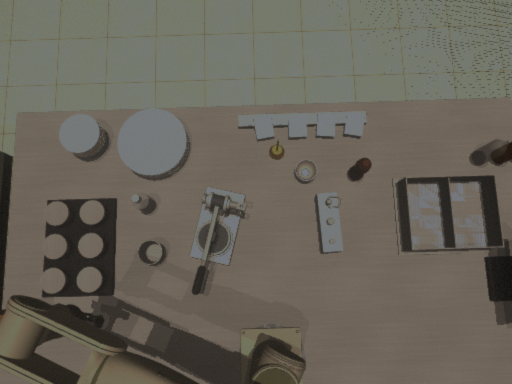

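View pics/side0.png

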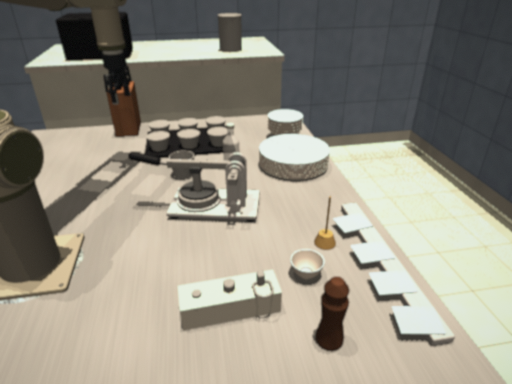

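Top: press around (218,225), its shaft's tongue end near (243,208); the white block is at (330,222), with the linchpin in its far hole at (332,202). Side: the linchpin with its ring is at (262,285), the press at (215,190).

Run:
```python
from h import *
im=np.load('pics/top0.npz')['im']
a=cv2.resize(im[180:270,185:265],None,fx=5,fy=5,interpolation=cv2.INTER_CUBIC)
b=cv2.resize(im[180:270,308:358],None,fx=5,fy=5,interpolation=cv2.INTER_CUBIC)
cv2.imwrite('pics/c1.png',cv2.convertScaleAbs(np.hstack([a,b]),alpha=1.3)[:,:,::-1])
for n,bx in(('top0',(308,185,350,262)),('top0',(185,180,250,270))):
    im=np.load(f'pics/{n}.npz')['im']; x0,y0,x1,y1=bx
    hsv=cv2.cvtColor(im,cv2.COLOR_RGB2HSV)[y0:y1,x0:x1]
    m=((hsv[...,1]<45)&(hsv[...,2]>115)).astype(np.uint8)
    cs=cv2.findContours(m,0,2)[0]; c=max(cs,key=cv2.contourArea)
    r=cv2.minAreaRect(c); bp=cv2.boxPoints(r)+[x0,y0]; print(cv2.contourArea(c),r,bp)
    for z in(.06,.02): print(z,[plane(n,p,z).round(4)[:2].tolist() for p in bp])
```

```text
889.5 ((21.939128875732422, 36.35479736328125), (59.30272674560547, 19.573471069335938), 84.61068725585938) [[317.41072273 192.75370598]
 [336.89766884 190.91531181]
 [342.46753693 249.95588684]
 [322.98058891 251.79428101]]
0.06 [[0.5876, -0.1888], [0.5923, -0.2604], [0.3772, -0.2674], [0.3727, -0.1974]]
0.02 [[0.5947, -0.1945], [0.5995, -0.2681], [0.3786, -0.2752], [0.3739, -0.2034]]
175.5 ((39.17646789550781, 15.794116973876953), (38.07809066772461, 11.641709327697754), 14.03624439239502) [[204.29411507 196.82352829]
 [207.11764717 185.52941132]
 [244.05882263 194.76470566]
 [241.23529053 206.05882263]]
0.06 [[0.585, 0.2261], [0.6269, 0.2154], [0.5882, 0.0801], [0.5467, 0.0913]]
0.02 [[0.592, 0.2316], [0.6351, 0.2206], [0.5954, 0.0816], [0.5527, 0.0932]]
```

View pics/c1.png

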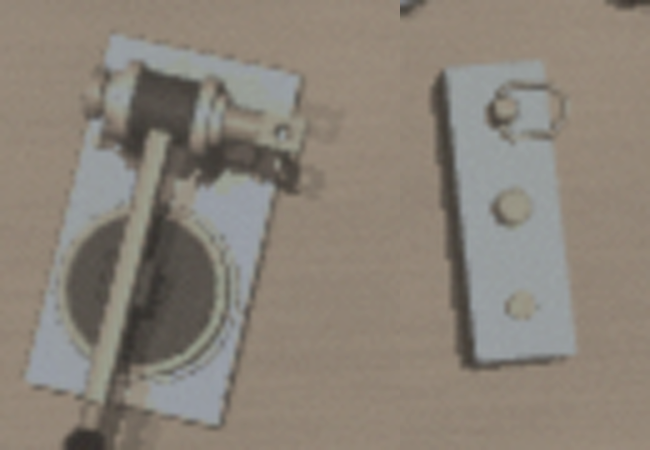

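The crop shows the cross hole at crop (284,132), i.e. pixel (241.4,206.0). The press plate corners are at (112,37), (300,75), (222,425) and (27,380). The linchpin head is at (103,110) in the right crop with the ring out to (165,108), roughly along world -y.

Run:
```python
from h import *
P=lambda u,v,o:(o+u/5-.4,180+v/5-.4)
for z in(.01,.02):
    c=np.array([plane('top0',P(u,v,185),z)[:2] for u,v in((112,37),(300,75),(222,425),(27,380))])
    print(z,c.round(4).tolist(),c.mean(0),[np.linalg.norm(c[i]-c[(i+1)%4]).round(4) for i in range(4)])
    ax=(c[0]+c[1]-c[2]-c[3]);ay=c[0]+c[3]-c[1]-c[2]; print('yaw x',np.arctan2(ax[1],ax[0]),'y',np.arctan2(-ay[0],ay[1]))
    y=(np.arctan2(ax[1],ax[0])+np.arctan2(-ay[0],ay[1]))/2
    Rz=np.array([[np.cos(y),-np.sin(y)],[np.sin(y),np.cos(y)]]); print('station',c.mean(0)+Rz@[.07,-.064])
    h=plane('top0',(241.4,206.0),.16)[:2]; print('hole',h,'in press',Rz.T@(h-c.mean(0)))
hd=plane('top0',P(103,110,308),.09);b=plane('top0',P(163,108,308),.07);print('head',hd,'bow',b,np.arctan2(*(b-hd)[[1,0]]),np.linalg.norm((b-hd)[:2]))
ci=manip.camera_info('wrist');M=cv2.Rodrigues(ci['rvec'])[0];o=manip.observe()
T=R.from_euler('xyz',o['tcp_rot']).as_matrix();print('cam in tool',T.T@(-M.T@ci['tvec'].ravel()-o['tcp_pos']),'axes',T.T@M.T);print(T,ci['intrinsics'])
```

```text
0.01 [[0.6314, 0.2224], [0.5977, 0.08], [0.3374, 0.1435], [0.3744, 0.2875]] [0.48521687 0.18337224] [np.float64(0.1464), np.float64(0.268), np.float64(0.1487), np.float64(0.2651)]
yaw x -0.24373562323368628 y -0.24199698271505277
station [0.53777146 0.10441646]
hole [0.53194126 0.08610934] in press [ 0.06874351 -0.08317194]
0.02 [[0.6294, 0.2211], [0.5959, 0.0796], [0.3373, 0.1428], [0.3741, 0.2858]] [0.48417403 0.18231706] [np.float64(0.1454), np.float64(0.2662), np.float64(0.1477), np.float64(0.2634)]
yaw x -0.24373562323368633 y -0.2419969827150533
station [0.53672863 0.10336129]
hole [0.53194126 0.08610934] in press [ 0.06950198 -0.08189694]
head [ 0.54903877 -0.22130504  0.09      ] bow [ 0.55228719 -0.26814658  0.07      ] -1.501558047152635 0.04695404265747864
cam in tool [ 0.06890414  0.00055823 -0.14361572] axes [[ 5.37584145e-04 -9.62239858e-01 -2.72202438e-01]
 [ 9.99998922e-01  8.89258815e-04 -1.16860346e-03]
 [ 1.36653524e-03 -2.72201516e-01  9.62239298e-01]]
[[-9.42155419e-01  3.35175507e-01 -7.38470586e-04]
 [ 3.35176270e-01  9.42154202e-01 -1.52581993e-03]
 [ 1.84335695e-04 -1.68507734e-03 -9.99998563e-01]] [[295.08413554   0.         255.7016489 ]
 [  0.         295.08413554 196.6583612 ]
 [  0.           0.           1.        ]]
```

Careful with the scale: shifts go in shares of 0.75 m and turns go in shares of pi rad. That gives: -0.292 m / 0.75 = -0.3893, -0.03 m / 0.75 = -0.04, 0.6 rad / 3.1416 = 0.191.

Emit:
{"name": "move_tool", "arguments": {
  "deltas": {"x": [-0.0373,-0.0747,-0.112,-0.1493,-0.1867,-0.224,-0.2613,-0.2987,-0.3333,-0.3733],"y": [-0.04,-0.08,-0.12,-0.16,-0.1973,-0.2347,-0.272,-0.312,-0.3493,-0.3893],"z": [-0.0067,-0.0133,-0.0267,-0.0267,-0.0267,-0.0267,-0.0267,-0.0267,-0.0267,-0.0267],"rx": [0,0,0,0,0,0,0,0,0,0],"ry": [0,0,0,0,0,0,0,0,0,0],"rz": [0.0191,0.0382,0.0573,0.0764,0.0955,0.1146,0.1337,0.1528,0.1719,0.191]},
  "jaw": 0.55,
  "clamp_n": 40
}}

```text
t: 0.93
tcp_pos: [0.3666, 0.1954, 0.2511]
tcp_rot: [3.142, -0.0, 2.197]
contact_force: [2.1, 1.0, 0.8]
opening: 0.55
grasp_force: 0.0
```

Create to.py:
```python
import sys;from h import *
# to.py x y z heading : needed shift in tool axes
x,y,z,h=map(float,sys.argv[1:5]);o=manip.observe();T=R.from_euler('xyz',o['tcp_rot']).as_matrix()
G=np.array([[np.cos(h),np.sin(h),0],[np.sin(h),-np.cos(h),0],[0,0,-1.]])
print('shift',(T.T@(np.array([x,y,z])-o['tcp_pos'])).round(4),'rot',R.from_matrix(T.T@G).as_rotvec().round(4),'t',round(o['t'],2),'F',o['contact_force'].round(2),o['opening'],o['grasp_force'])
```

```bash
python3 to.py .5495 -.2215 .19 1.64
```

```text
shift [-0.445  -0.0963  0.061 ] rot [-1.000e-04 -2.000e-04  5.574e-01] t 0.93 F [2.13 1.03 0.75] 0.5497770732347512 0.0
```

Scaled: -0.4 m / 0.75 = -0.5333, -0.36 m / 0.75 = -0.48, 0.54 rad / 3.1416 = 0.1719.

Emit:
{"name": "move_tool", "arguments": {
  "deltas": {"x": [-0.0533,-0.1067,-0.16,-0.2133,-0.2667,-0.32,-0.3733,-0.4267,-0.48,-0.5333],"y": [-0.012,-0.0227,-0.0347,-0.0467,-0.0573,-0.0693,-0.08,-0.0933,-0.104,-0.1147],"z": [0,0,0,0,0,0.0133,0.0267,0.04,0.0533,0.0667],"rx": [0,0,0,0,0,0,0,0,0,0],"ry": [0,0,0,0,0,0,0,0,0,0],"rz": [0.0191,0.035,0.0541,0.07,0.0891,0.1082,0.1273,0.1464,0.1592,0.1719]}
}}

```text
t: 1.77
tcp_pos: [0.5317, -0.177, 0.2009]
tcp_rot: [-3.141, -0.0, 1.657]
contact_force: [0.5, -0.7, 1.6]
opening: 0.549
grasp_force: 0.0
```

Emit:
{"name": "move_tool", "arguments": {
  "deltas": {"x": [-0.0267,-0.04,-0.0467,-0.0467],"y": [-0.0067,-0.0133,-0.0133,-0.0133],"z": [0.0067,0.0133,0.0133,0.0133],"rx": [0,0,0,0],"ry": [0,0,0,0],"rz": [0.0064,0.0064,0.0064,0.0064]}
}}

```text
t: 2.1
tcp_pos: [0.5241, -0.2109, 0.1915]
tcp_rot: [-3.141, -0.001, 1.639]
contact_force: [0.3, 0.1, 0.4]
opening: 0.554
grasp_force: 0.0
```

```bash
python3 to.py .5495 -.2215 .19 1.64
python3 -c "
from h import *
im=snap('wrist','w1')"
```

```text
shift [-0.0123  0.0246  0.0014] rot [-0.0008 -0.0007 -0.0006] t 2.1 F [0.27 0.1  0.4 ] 0.5541114188556502 0.0
```

View pics/w1.png

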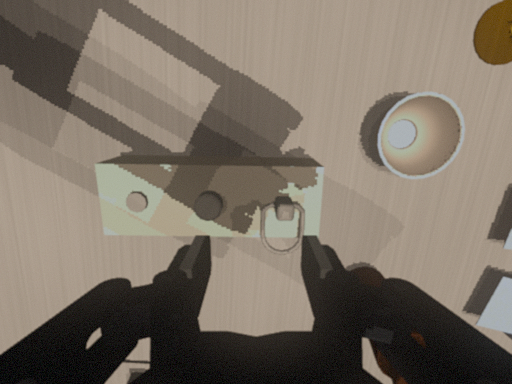

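The wrist view shows the linchpin head at about (286,212), with its ring towards the bottom of the image, bow at about (281,251). The block's edges run from (98,164) to (322,166). I'll zoom in for accuracy.

Run:
```python
from h import *
im=np.load('pics/w1.npz')['im']
cv2.imwrite('pics/c2.png',cv2.resize(im[155:260,240:330],None,fx=5,fy=5,interpolation=cv2.INTER_CUBIC)[:,:,::-1])
hs=cv2.cvtColor(im,cv2.COLOR_RGB2HSV)
for p in((98,164),(322,166),(319.5,235),(104,236)): print(plane('w1',p,.06).round(4))
```

```text
[ 0.3745 -0.198   0.06  ]
[ 0.5849 -0.1852  0.06  ]
[ 0.5915 -0.255   0.06  ]
[ 0.3749 -0.2713  0.06  ]
```

View pics/c2.png

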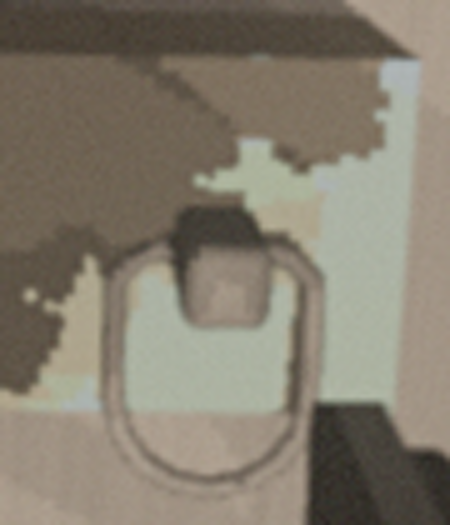

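Run:
```python
from h import *
P=lambda u,v:(240+u/5-.4,155+v/5-.4)
hd=plane('w1',P(228,288),.09);b=plane('w1',P(212,481),.07)
print('head',hd,'bow',b,np.arctan2(*(b-hd)[[1,0]]),np.linalg.norm((b-hd)[:2]))
for a in((188,250),(268,250),(266,326),(190,326)):print(plane('w1',P(*a),.09))
l=plane('w1',P(115,330),.068);r=plane('w1',P(311,330),.068);print('arms',l,r,np.arctan2(*(r-l)[[1,0]]),(l+r)/2)
```

```bash
python3 to.py .5495 -.224 .072 1.64
```

```text
head [ 0.55097853 -0.22332189  0.09      ] bow [ 0.55422952 -0.27018514  0.07      ] -1.5015355414866918 0.0469758700506555
[ 0.54336374 -0.21685853  0.09      ]
[ 0.55724821 -0.21588725  0.09      ]
[ 0.55835399 -0.2299058   0.09      ]
[ 0.54496653 -0.23084411  0.09      ]
arms [ 0.5328713  -0.24069113  0.068     ] [ 0.57052676 -0.23805165  0.068     ] 0.06998121454979439 [ 0.55169903 -0.23937139  0.068     ]
shift [-0.0156  0.0239  0.1202] rot [ 0.0003 -0.0004  0.0001] t 2.15 F [0.59 0.37 0.11] 0.5474753088428971 0.0
```

Scaled: 0.12 m / 0.75 = 0.16, 0.08 m / 0.75 = 0.1067.

Emit:
{"name": "move_tool", "arguments": {
  "deltas": {"x": [-0.02,-0.02,-0.02,-0.02,-0.02,-0.02,-0.02,-0.02],"y": [0.034,0.034,0.034,0.034,0.034,0.034,0.034,0.034],"z": [0.0267,0.0667,0.1067,0.1333,0.1533,0.16,0.16,0.16],"rx": [0,0,0,0,0,0,0,0],"ry": [0,0,0,0,0,0,0,0],"rz": [0,0,0,0,0,0,0,0]}
}}

```text
t: 2.82
tcp_pos: [0.552, -0.2233, 0.0733]
tcp_rot: [3.14, 0.001, 1.641]
contact_force: [0.3, 0.2, 0.6]
opening: 0.548
grasp_force: 0.0
```

```bash
python3 to.py .551 -.2232 .071 1.64
```

```text
shift [ 0.0002 -0.001   0.0023] rot [0.0015 0.0007 0.0011] t 2.82 F [0.27 0.23 0.63] 0.5479715853408369 0.0
```

Scaled: 0.002 m / 0.75 = 0.0027.

Emit:
{"name": "move_tool", "arguments": {
  "deltas": {"x": [0,0,0,0,0,0,0,0],"y": [0,0,0,0,0,0,0,0],"z": [0.0027,0.0027,0.0027,0.0027,0.0027,0.0027,0.0027,0.0027],"rx": [0,0,0,0,0,0,0,0],"ry": [0,0,0,0,0,0,0,0],"rz": [0,0,0,0,0,0,0,0]},
  "jaw": 0,
  "clamp_n": 60
}}

```text
t: 3.48
tcp_pos: [0.5521, -0.2243, 0.0714]
tcp_rot: [3.14, 0.001, 1.64]
contact_force: [-1.0, 1.2, 6.9]
opening: 0.169
grasp_force: 59.0
```

```bash
python3 to.py .551 -.2232 .071 1.64
```

```text
shift [ 0.0011 -0.001   0.0004] rot [ 0.002   0.0008 -0.0004] t 3.48 F [-0.98  1.21  6.93] 0.1688560541805098 59.000253081321716
```

Scaled: -0.175 m / 0.75 = -0.2333, -0.12 m / 0.75 = -0.16.

Emit:
{"name": "move_tool", "arguments": {
  "deltas": {"x": [0,0,0,0,0,0,0,0,0,0],"y": [0,0,0,0,0,0,0,0,0,0],"z": [-0.0067,-0.0267,-0.0533,-0.0867,-0.12,-0.16,-0.1933,-0.22,-0.2333,-0.2333],"rx": [0,0,0,0,0,0,0,0,0,0],"ry": [0,0,0,0,0,0,0,0,0,0],"rz": [0,0,0,0,0,0,0,0,0,0]}
}}

```text
t: 4.32
tcp_pos: [0.5524, -0.2247, 0.2481]
tcp_rot: [3.137, 0.003, 1.64]
contact_force: [0.3, -0.2, -1.1]
opening: 0.17
grasp_force: 59.1
```

```bash
python3 to.py .532 .086 .245 1.328; python3 -c "
from h import *
snap('wrist','w2')"
```

```text
shift [0.3113 0.001  0.0023] rot [0.0047 0.002  0.3117] t 4.32 F [ 0.33 -0.18 -1.14] 0.17003042125212642 59.09714877605438
```

View pics/w2.png

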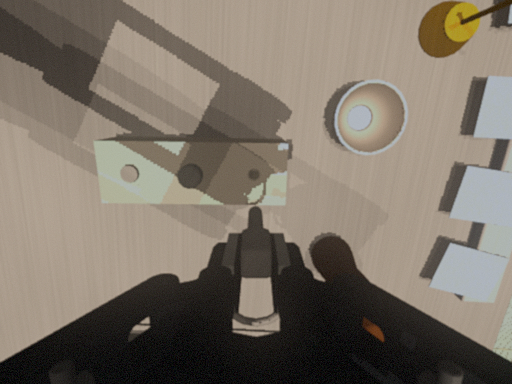

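The pin is held upright: its nose is at about (256,210), the head is between the fingers, and the ring at (256,322) points towards tool -x. Next I move to a standoff short of the tongue.

Scaled: 0.27 m / 0.75 = 0.36, 0.255 m / 0.75 = 0.34, 0.31 rad / 3.1416 = 0.0987.

Emit:
{"name": "move_tool", "arguments": {
  "deltas": {"x": [0.0267,0.0667,0.1067,0.1467,0.1867,0.2267,0.2667,0.3067,0.34,0.36],"y": [0,0,0,0,0,0,0,0,0,0],"z": [0,0,0,0,0,0,0,0,0,0],"rx": [0,0,0,0,0,0,0,0,0,0],"ry": [0,0,0,0,0,0,0,0,0,0],"rz": [0.0064,0.0191,0.0318,0.0446,0.0573,0.07,0.0828,0.0923,0.0987,0.0992]}
}}

```text
t: 5.2
tcp_pos: [0.5309, 0.048, 0.2421]
tcp_rot: [-3.137, 0.0, 1.328]
contact_force: [-0.8, 0.7, -1.2]
opening: 0.173
grasp_force: 59.1
```

Emit:
{"name": "move_tool", "arguments": {
  "deltas": {"x": [0,0,0],"y": [0,0,0],"z": [0,0,0],"rx": [-0.001,-0.0013,-0.0013],"ry": [-0.0006,-0.0006,-0.0006],"rz": [0,0,0]}
}}

```text
t: 5.45
tcp_pos: [0.5319, 0.0449, 0.2432]
tcp_rot: [3.14, 0.003, 1.328]
contact_force: [-0.9, -0.4, -0.2]
opening: 0.173
grasp_force: 59.1
```

```bash
python3 to.py .532 .086 .245 1.328
```

Run:
```python
from h import *
im=snap('wrist','w3');o=manip.observe();T=R.from_euler('xyz',o['tcp_rot']).as_matrix()
print(proj('w3',[o['tcp_pos']+T@[0,0,d] for d in(.0594,.0114)]),proj('w3',[.532,.086,.16]))
a=cv2.resize(im[90:250,160:360],None,fx=4,fy=3.75,interpolation=cv2.INTER_CUBIC);a=cv2.resize(im[100:240,170:350],None,fx=4,fy=4,interpolation=cv2.INTER_CUBIC);cv2.imwrite('pics/c3.png',a[:,:,::-1])
```

```text
shift [ 0.0399 -0.0098 -0.0019] rot [0.0018 0.0031 0.0003] t 5.45 F [-0.88 -0.37 -0.23] 0.17298807493708498 59.11192238330841
[[255.8375748  212.79350115]
 [255.73931459 240.38788945]] [[242.53414193 152.59482531]]
```

View pics/c3.png

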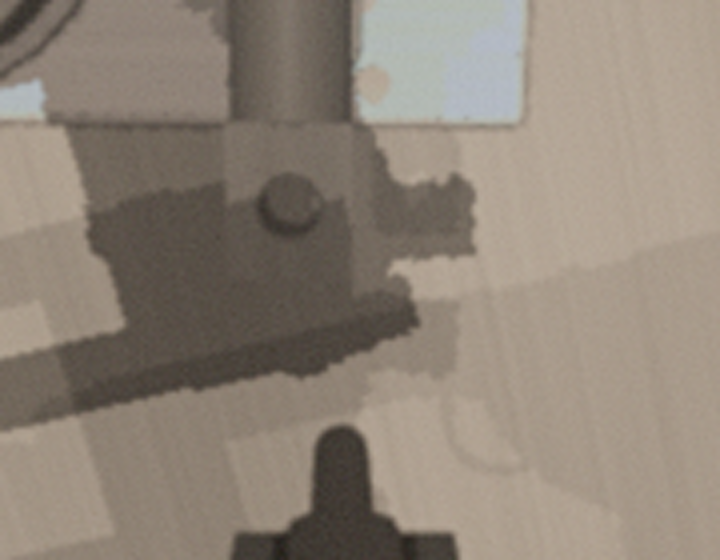

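The crop shows the cross hole at crop (289,203), i.e. pixel (241.9,150.4), with the tongue edges parallel to the image columns so the yaw is right. The nose tip is at (254.9,206). I'll lower at the standoff and measure the nose against the hole at nearly the same depth.

Scaled: 0.016 m / 0.75 = 0.0213, 0.006 m / 0.75 = 0.008, 0.003 rad / 3.1416 = 0.001.

Emit:
{"name": "move_tool", "arguments": {
  "deltas": {"x": [0.004,0.008,0.0133,0.016,0.016,0.016],"y": [-0.0053,-0.0107,-0.0127,-0.0127,-0.0127,-0.0127],"z": [0.0053,0.012,0.0187,0.0213,0.0213,0.0213],"rx": [0,0,0.0003,0.0003,0.0003,0.0003],"ry": [0.0003,0.001,0.001,0.001,0.001,0.001],"rz": [0,0,0,0,0,0]}
}}

```text
t: 6.0
tcp_pos: [0.5262, 0.0594, 0.2285]
tcp_rot: [3.139, -0.001, 1.328]
contact_force: [-1.0, 0.2, -0.7]
opening: 0.171
grasp_force: 59.1
```

```bash
python3 to.py .532 .086 .225 1.328
```

Run:
```python
from h import *
im=snap('wrist','w4');o=manip.observe();T=R.from_euler('xyz',o['tcp_rot']).as_matrix()
print(proj('w4',[o['tcp_pos']+T@[0,0,d] for d in(.0594,.0114)]),proj('w4',[.532,.086,.16]))
a=cv2.resize(im[110:240,190:310],None,fx=4.6,fy=4.6,interpolation=cv2.INTER_CUBIC);cv2.imwrite('pics/c4.png',cv2.convertScaleAbs(a,alpha=1.4)[:,:,::-1])
```

```text
shift [ 0.0272 -0.0007  0.0035] rot [ 0.0026 -0.0008  0.0004] t 6.0 F [-0.95  0.24 -0.71] 0.17143568469705095 59.07155156135559
[[255.78420513 212.51218422]
 [255.6642246  240.02272382]] [[254.22714164 173.0471362 ]]
```

View pics/c4.png

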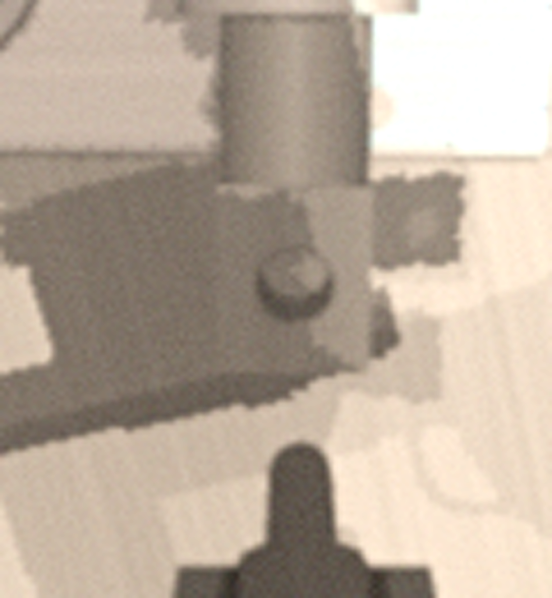

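The hole's middle is at crop (295,283), i.e. pixel (253.7,171.1); the nose axis is in column 255.0 with its upper edge at row 205.9.

Run:
```python
from h import *
o=manip.observe();T=R.from_euler('xyz',o['tcp_rot']).as_matrix()
H=plane('w4',(253.7,171.1),.16);zn=o['tcp_pos'][2]-.0594
# upper edge of nose: the Ø8.8 disc's +x edge at nose depth
E=plane('w4',(255.0,205.9),zn)
print('hole',H,'edge in tool',T.T@(E-o['tcp_pos']),'hole in tool',T.T@(H-o['tcp_pos']),'zn',zn)
L=plane('w4',(190+216/4.6-.4,110+283/4.6-.4),.16);Q=plane('w4',(190+373/4.6-.4,110+283/4.6-.4),.16);print('tongue w',np.linalg.norm(L-Q))
```

```text
hole [0.53197443 0.08749392 0.16      ] edge in tool [ 0.00503204 -0.00056903  0.05940324] hole in tool [ 0.02865561 -0.00155551  0.06884896] zn 0.16942669290854317
tongue w 0.024903190118073442
```

Scaled: 0.028 m / 0.75 = 0.0373, -0.001 m / 0.75 = -0.0013, 0.001 rad / 3.1416 = 0.0003.

Emit:
{"name": "move_tool", "arguments": {
  "deltas": {"x": [0.0107,0.024,0.0333,0.0373,0.0373,0.0373,0.0373,0.0373],"y": [-0.0013,-0.0013,-0.0013,-0.0013,-0.0013,-0.0013,-0.0013,-0.0013],"z": [0,0,0.0027,0.0053,0.008,0.0093,0.0093,0.0093],"rx": [0,0.0003,0.0006,0.0006,0.0006,0.0006,0.0006,0.0006],"ry": [0,0,0,0,0,0,0,0],"rz": [0,0,0,0,0,0,0,0]}
}}

```text
t: 6.72
tcp_pos: [0.5319, 0.0865, 0.2216]
tcp_rot: [3.141, -0.001, 1.328]
contact_force: [-0.3, -0.0, -1.1]
opening: 0.169
grasp_force: 59.1
```

```bash
python3 to.py .5317 .0869 .2194 1.328
```

Run:
```python
from h import *
im=snap('wrist','w5')
a=cv2.resize(im[130:250,190:320],None,fx=5,fy=5,interpolation=cv2.INTER_CUBIC);cv2.imwrite('pics/c5.png',cv2.convertScaleAbs(a,alpha=1.4)[:,:,::-1])
```

```text
shift [ 0.0003 -0.0003  0.0022] rot [ 0.0007 -0.0007 -0.0001] t 6.72 F [-0.32 -0.03 -1.05] 0.1686201063560788 59.06795024871826
```

View pics/c5.png

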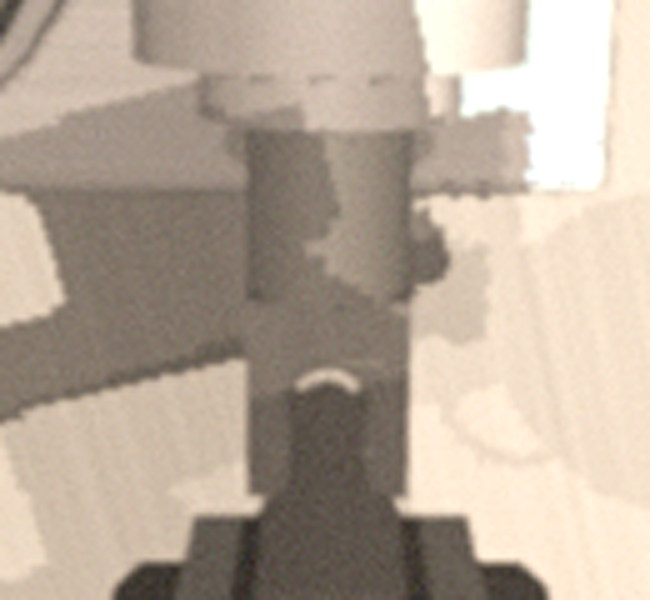

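The nose sits over the hole: the hole's far rim shows as a bright crescent at crop (328,378), shank centre column 326, tongue centre 328. The pin is centred to about 0.4 mm, so I feel down gently.

Scaled: 0.005 m / 0.75 = 0.0067, 0.0003 m / 0.75 = 0.0004.

Emit:
{"name": "move_tool", "arguments": {
  "deltas": {"x": [0,0,0,0,0,0],"y": [0.0004,0.0004,0.0004,0.0004,0.0004,0.0004],"z": [0.0013,0.0027,0.004,0.0053,0.0067,0.0067],"rx": [0,0,0,0,0,0],"ry": [0,0,0,0,0,0],"rz": [0,0,0,0,0,0]}
}}

```text
t: 7.27
tcp_pos: [0.5322, 0.0866, 0.2165]
tcp_rot: [3.141, -0.001, 1.328]
contact_force: [-0.1, -0.2, -0.2]
opening: 0.174
grasp_force: 59.1
```

```bash
python3 to.py .5317 .0869 .2194 1.328
```

```text
shift [ 0.0002 -0.0006 -0.0029] rot [ 0.0006 -0.0008  0.    ] t 7.27 F [-0.06 -0.16 -0.22] 0.17449706069123613 59.06798243522644
```

Scaled: 0.005 m / 0.75 = 0.0067, 0.004 m / 0.75 = 0.0053.

Emit:
{"name": "move_tool", "arguments": {
  "deltas": {"x": [0,0,0,0,0,0],"y": [0,0,0,0,0,0],"z": [0.0013,0.0027,0.004,0.0053,0.0067,0.0067],"rx": [0,0,0,0,0,0],"ry": [0,0,0,0,0,0],"rz": [0,0,0,0,0,0]}
}}

```text
t: 7.77
tcp_pos: [0.5322, 0.0867, 0.2115]
tcp_rot: [3.141, -0.001, 1.328]
contact_force: [0.1, -0.7, -1.4]
opening: 0.171
grasp_force: 59.1
```

```bash
python3 to.py .5317 .0869 .1714 1.328
```

```text
shift [ 0.0001 -0.0006  0.0401] rot [ 0.0006 -0.0009  0.0001] t 7.77 F [ 0.15 -0.65 -1.42] 0.17080048489299965 59.067639112472534
```

Scaled: 0.012 m / 0.75 = 0.016, 0.01 m / 0.75 = 0.0133.

Emit:
{"name": "move_tool", "arguments": {
  "deltas": {"x": [0,0,0,0,0,0,0],"y": [0,0,0,0,0,0,0],"z": [0.0027,0.0053,0.008,0.0107,0.0133,0.016,0.016],"rx": [0,0,0,0,0,0,0],"ry": [0,0,0,0,0,0,0],"rz": [0,0,0,0,0,0,0]}
}}

```text
t: 8.35
tcp_pos: [0.5321, 0.0867, 0.1992]
tcp_rot: [3.141, -0.001, 1.328]
contact_force: [-0.1, -0.3, -1.2]
opening: 0.169
grasp_force: 59.1
```

```bash
python3 to.py .5317 .0869 .1714 1.328
```

```text
shift [ 0.0001 -0.0004  0.0278] rot [ 0.0002 -0.0007  0.0001] t 8.35 F [-0.1  -0.33 -1.22] 0.16872750220507787 59.06651258468628
```

Scaled: 0.014 m / 0.75 = 0.0187, 0.012 m / 0.75 = 0.016.

Emit:
{"name": "move_tool", "arguments": {
  "deltas": {"x": [0,0,0,0,0,0,0,0],"y": [0,0,0,0,0,0,0,0],"z": [0.0027,0.0053,0.008,0.0107,0.0133,0.016,0.0187,0.0187],"rx": [0,0,0,0,0,0,0,0],"ry": [0,0,0,0,0,0,0,0],"rz": [0,0,0,0,0,0,0,0]}
}}

```text
t: 9.02
tcp_pos: [0.5321, 0.0867, 0.1852]
tcp_rot: [3.141, -0.001, 1.328]
contact_force: [0.1, 0.4, -1.1]
opening: 0.169
grasp_force: 59.1
```

```bash
python3 to.py .5317 .0869 .1714 1.328
```

```text
shift [ 0.0001 -0.0005  0.0138] rot [ 0.0002 -0.0008  0.0001] t 9.02 F [ 0.1   0.38 -1.09] 0.16946954691886215 59.0676212310791
```

Scaled: 0.011 m / 0.75 = 0.0147, 0.01 m / 0.75 = 0.0133.

Emit:
{"name": "move_tool", "arguments": {
  "deltas": {"x": [0,0,0,0,0,0,0],"y": [0,0,0,0,0,0,0],"z": [0.0027,0.0053,0.008,0.0107,0.0133,0.0147,0.0147],"rx": [0,0,0,0,0,0,0],"ry": [0,0,0,0,0,0,0],"rz": [0,0,0,0,0,0,0]}
}}

```text
t: 9.6
tcp_pos: [0.5322, 0.0867, 0.1744]
tcp_rot: [3.141, -0.001, 1.328]
contact_force: [-0.1, 0.4, -0.6]
opening: 0.17
grasp_force: 59.1
```

```bash
python3 to.py .5317 .0869 .1714 1.328
```

```text
shift [ 0.0001 -0.0005  0.003 ] rot [ 0.0004 -0.0008  0.0002] t 9.6 F [-0.06  0.36 -0.56] 0.1697136655482648 59.067930579185486
```

Emit:
{"name": "move_tool", "arguments": {
  "deltas": {"x": [0,0,0,0,0],"y": [0,0,0,0,0],"z": [0.0007,0.0013,0.002,0.0027,0.0027],"rx": [0,0,0,0,0],"ry": [0,0,0,0,0],"rz": [0,0,0,0,0]}
}}

```text
t: 10.02
tcp_pos: [0.5324, 0.0867, 0.1727]
tcp_rot: [3.141, -0.001, 1.328]
contact_force: [0.8, -0.7, -1.7]
opening: 0.173
grasp_force: 59.1
```

```bash
python3 to.py .5317 .0869 .1714 1.328
```

```text
shift [ 0.     -0.0007  0.0013] rot [ 0.0009 -0.001   0.0001] t 10.02 F [ 0.83 -0.66 -1.73] 0.17309926512489798 59.067015051841736
```

Scaled: 0.0012 m / 0.75 = 0.0016, 0.0008 m / 0.75 = 0.0011.

Emit:
{"name": "move_tool", "arguments": {
  "deltas": {"x": [0,0,0,0,0],"y": [0,0,0,0,0],"z": [0.0005,0.0011,0.0016,0.0016,0.0016],"rx": [0,0,0,0,0],"ry": [0,0,0,0,0],"rz": [0,0,0,0,0]}
}}

```text
t: 10.43
tcp_pos: [0.5324, 0.0867, 0.1716]
tcp_rot: [3.141, -0.001, 1.328]
contact_force: [0.3, 0.2, -0.8]
opening: 0.175
grasp_force: 59.1
```

```bash
python3 to.py .5317 .0869 .1714 1.328
```

```text
shift [ 0.     -0.0007  0.0002] rot [ 0.0009 -0.001   0.0001] t 10.43 F [ 0.34  0.22 -0.83] 0.17539507175237726 59.066779017448425
```

Scaled: 0.0006 m / 0.75 = 0.0008, 0.0003 m / 0.75 = 0.0004.

Emit:
{"name": "move_tool", "arguments": {
  "deltas": {"x": [0,0,0,0],"y": [0,0,0,0],"z": [0.0004,0.0008,0.0008,0.0008],"rx": [0,0,0,0],"ry": [0,0,0,0],"rz": [0,0,0,0]}
}}

```text
t: 10.77
tcp_pos: [0.5325, 0.0867, 0.1714]
tcp_rot: [3.14, -0.001, 1.328]
contact_force: [-1.8, -0.9, 3.1]
opening: 0.172
grasp_force: 59.6
```

Scaled: 0.0005 m / 0.75 = 0.0007, 0.0003 m / 0.75 = 0.0004.

Emit:
{"name": "move_tool", "arguments": {
  "deltas": {"x": [0,0,0,0],"y": [0,0,0,0],"z": [0.0004,0.0007,0.0007,0.0007],"rx": [0,0,0,0],"ry": [0,0,0,0],"rz": [0,0,0,0]}
}}

```text
t: 11.1
tcp_pos: [0.5325, 0.0867, 0.1713]
tcp_rot: [3.14, -0.001, 1.328]
contact_force: [-3.0, -0.3, 7.4]
opening: 0.17
grasp_force: 60.1
```

Scaled: -0.065 m / 0.75 = -0.0867, -0.045 m / 0.75 = -0.06.

Emit:
{"name": "move_tool", "arguments": {
  "deltas": {"x": [0,0,0,0,0,0,0,0,0,0],"y": [0,0,0,0,0,0,0,0,0,0],"z": [0,0,0,0,-0.004,-0.0133,-0.0333,-0.06,-0.0867,-0.0867],"rx": [0,0,0,0,0,0,0,0,0,0],"ry": [0,0,0,0,0,0,0,0,0,0],"rz": [0,0,0,0,0,0,0,0,0,0]},
  "jaw": 0.45,
  "clamp_n": 60
}}

```text
t: 11.93
tcp_pos: [0.5346, 0.0868, 0.2411]
tcp_rot: [3.133, -0.003, 1.328]
contact_force: [1.7, -0.1, 1.5]
opening: 0.45
grasp_force: 0.0
```

Run:
```python
from h import *
for i in range(1): im=snap('wrist','w6')
o=manip.observe();print(o['tcp_pos'],o['tcp_rot'],o['contact_force'])
a=im[100:300,140:380];cv2.imwrite('pics/c6.png',cv2.resize(cv2.convertScaleAbs(a,alpha=1.3),None,fx=3,fy=3,interpolation=cv2.INTER_CUBIC)[:,:,::-1])
```

```text
[0.53410611 0.086766   0.23905436] [ 3.13507983e+00 -2.76902642e-03  1.32810610e+00] [-0.00783409  0.45168563 -0.19538682]
```

View pics/c6.png

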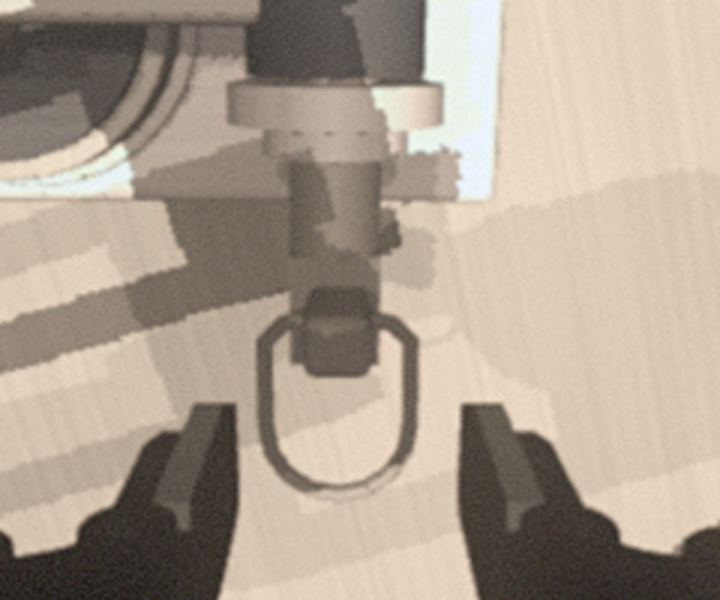

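The pin is seated with its head on the tongue. The ring is open past the shaft's end, bow at crop (337,490), i.e. pixel (252,263), and the fingers are clear on both sides.

Run:
```python
from h import *
b=plane('w6',(252,263),.170);print('bow',b)
p=np.array([.5325,.0867]);u=np.array([-.2405,-.9707]);n=np.array([-u[1],u[0]]);print((b[:2]-p)@u,(b[:2]-p)@n)
print('head top',plane('w6',(140+341/3-.3,100+349/3-.3),.19))
```

```bash
python3 to.py .5230 .0484 .21 1.328
```

```text
bow [0.52124345 0.04173838 0.17      ]
0.046351442490604765 -0.00011346643164918921
head top [0.53375375 0.08731738 0.19      ]
shift [-0.04   -0.0017  0.0289] rot [ 0.0065 -0.0028  0.0001] t 11.98 F [-0.01  0.45 -0.2 ] 0.4495721267587331 0.0
```

Scaled: -0.039 m / 0.75 = -0.052, -0.036 m / 0.75 = -0.048, 0.006 rad / 3.1416 = 0.0019.

Emit:
{"name": "move_tool", "arguments": {
  "deltas": {"x": [-0.0133,-0.0267,-0.04,-0.048,-0.052,-0.052,-0.052,-0.052,-0.052,-0.052],"y": [0,-0.0013,-0.002,-0.002,-0.002,-0.002,-0.002,-0.002,-0.002,-0.002],"z": [0,0,0,0.0067,0.016,0.0267,0.036,0.0387,0.0387,0.0387],"rx": [0.001,0.0019,0.0019,0.0019,0.0019,0.0019,0.0019,0.0019,0.0019,0.0019],"ry": [-0.0003,-0.001,-0.001,-0.001,-0.001,-0.001,-0.001,-0.001,-0.001,-0.001],"rz": [0,0,0,0,0,0,0,0,0,0]},
  "jaw": 0,
  "clamp_n": 40
}}

```text
t: 12.82
tcp_pos: [0.5214, 0.0495, 0.2062]
tcp_rot: [-3.136, 0.002, 1.329]
contact_force: [0.7, -0.7, 0.5]
opening: 0.003
grasp_force: 0.0
```

```bash
python3 to.py .5232 .0490 .18 1.328
```

```text
shift [0.     0.002  0.0262] rot [-0.0056  0.0021  0.0006] t 12.82 F [ 0.74 -0.66  0.46] 0.003419659357232549 0.0
```

Scaled: 0.03 m / 0.75 = 0.04, 0.026 m / 0.75 = 0.0347.

Emit:
{"name": "move_tool", "arguments": {
  "deltas": {"x": [0,0,0,0,0,0],"y": [0,0.0013,0.0013,0.0013,0.0013,0.0013],"z": [0.0067,0.016,0.0267,0.0347,0.04,0.04],"rx": [0,0,0,0,0,0],"ry": [0,0,0,0,0,0],"rz": [0,0,0,0,0,0]}
}}

```text
t: 13.32
tcp_pos: [0.5214, 0.0489, 0.1748]
tcp_rot: [-3.134, 0.003, 1.328]
contact_force: [0.1, -0.3, 0.2]
opening: 0.001
grasp_force: 0.0
```

```bash
python3 to.py .5232 .0490 .15 1.328
```

```text
shift [0.0006 0.0019 0.0248] rot [-0.0074  0.0026  0.0001] t 13.32 F [ 0.08 -0.26  0.21] 0.0010839716818207825 0.0
```

Scaled: 0.012 m / 0.75 = 0.016, 0.01 m / 0.75 = 0.0133.

Emit:
{"name": "move_tool", "arguments": {
  "deltas": {"x": [0,0,0,0,0,0],"y": [0,0,0,0,0,0],"z": [0.0027,0.0053,0.008,0.0107,0.0133,0.016],"rx": [0,0,0,0,0,0],"ry": [0,0,0,0,0,0],"rz": [0,0,0,0,0,0]}
}}

```text
t: 13.82
tcp_pos: [0.5225, 0.0487, 0.1646]
tcp_rot: [-3.137, 0.002, 1.328]
contact_force: [-1.1, -1.0, 2.1]
opening: -0.005
grasp_force: 0.9
```

```bash
python3 to.py .5232 .0490 .15 1.328
```

```text
shift [0.0005 0.0006 0.0146] rot [-0.0043  0.0021 -0.0001] t 13.82 F [-1.05 -1.01  2.07] -0.00527790063461824 0.9429339870764403
```

Scaled: 0.014 m / 0.75 = 0.0187, 0.012 m / 0.75 = 0.016.

Emit:
{"name": "move_tool", "arguments": {
  "deltas": {"x": [0,0,0,0,0,0,0],"y": [0,0,0,0,0,0,0],"z": [0.0027,0.0053,0.008,0.0107,0.0133,0.016,0.0187],"rx": [0,0,0,0,0,0,0],"ry": [0,0,0,0,0,0,0],"rz": [0,0,0,0,0,0,0]}
}}

```text
t: 14.4
tcp_pos: [0.5222, 0.049, 0.1503]
tcp_rot: [-3.137, 0.002, 1.328]
contact_force: [-0.8, 0.6, 1.5]
opening: -0.002
grasp_force: 0.9
```

```bash
python3 to.py .5232 .0490 .15 1.328
```

```text
shift [0.0002 0.0009 0.0002] rot [-0.005   0.0017  0.0002] t 14.4 F [-0.85  0.61  1.55] -0.0022246899686145247 0.8568378462496185
```

Scaled: 0.011 m / 0.75 = 0.0147, 0.01 m / 0.75 = 0.0133.

Emit:
{"name": "move_tool", "arguments": {
  "deltas": {"x": [0,0,0,0,0,0,0],"y": [0,0,0,0,0,0,0],"z": [0.0027,0.0053,0.008,0.0107,0.0133,0.0147,0.0147],"rx": [0,0,0,0,0,0,0],"ry": [0,0,0,0,0,0,0],"rz": [0,0,0,0,0,0,0]}
}}

```text
t: 14.98
tcp_pos: [0.5219, 0.0488, 0.139]
tcp_rot: [-3.136, 0.002, 1.328]
contact_force: [0.1, 0.5, 0.1]
opening: 0.004
grasp_force: 0.4
```

```bash
python3 to.py .5232 .0490 .13 1.328
```

```text
shift [0.0005 0.0013 0.0089] rot [-0.0057  0.0023  0.0001] t 14.98 F [0.08 0.48 0.07] 0.0035229708269341855 0.36373164039105177
```

Scaled: 0.01 m / 0.75 = 0.0133, 0.008 m / 0.75 = 0.0107.

Emit:
{"name": "move_tool", "arguments": {
  "deltas": {"x": [0,0,0,0,0,0,0],"y": [0,0,0,0,0,0,0],"z": [0.0027,0.0053,0.008,0.0107,0.0133,0.0133,0.0133],"rx": [0,0,0,0,0,0,0],"ry": [0,0,0,0,0,0,0],"rz": [0,0,0,0,0,0,0]}
}}

```text
t: 15.57
tcp_pos: [0.5218, 0.0488, 0.1291]
tcp_rot: [-3.136, 0.002, 1.328]
contact_force: [0.3, 0.4, -0.5]
opening: 0.002
grasp_force: 0.0
```

Emit:
{"name": "move_tool", "arguments": {
  "deltas": {"x": [0,0,0,0,0,-0.04,-0.08,-0.08,-0.08],"y": [0,0,0,0,0,0,0,0,0],"z": [-0.0267,-0.0667,-0.1067,-0.1467,-0.16,-0.16,-0.16,-0.16,-0.16],"rx": [0,0,0,0,0,0,0,0,0],"ry": [0,0,0,0,0,0,0,0,0],"rz": [0,0,0,0,0,0,0,0,0]}
}}

```text
t: 16.32
tcp_pos: [0.5081, -0.0103, 0.2495]
tcp_rot: [-3.137, 0.002, 1.326]
contact_force: [-0.9, -0.4, 0.6]
opening: 0.002
grasp_force: 0.0
```

Run:
```python
from h import *
im=snap('wrist','w7');s=snap('side','side7')
a=cv2.resize(im,(480,360));b=cv2.resize(s[140:230,190:270],(320,360),interpolation=cv2.INTER_CUBIC)
cv2.imwrite('pics/c7.png',np.hstack([a,b])[:,:,::-1])
```

```text
(no output)
```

View pics/c7.png

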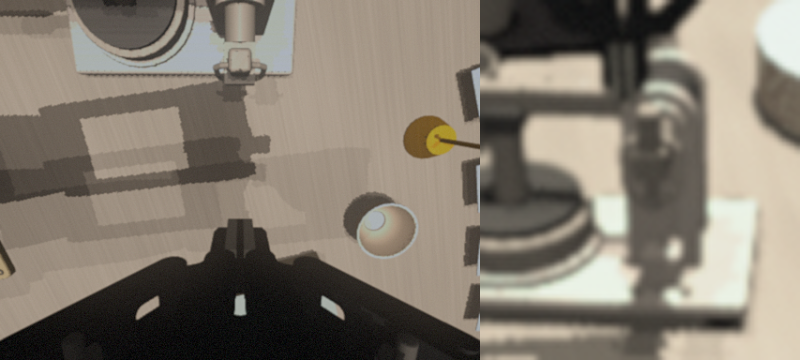

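The wrist view shows the head at (238,63) on the tongue and the ring folded down around the shaft's end, no longer sticking out. The gripper is clear of everything and the bystanders in view are where they were.

```bash
python3 -c "
from h import *
print(manip.finish_job())"
```

```text
the job is handed in; nothing more can be done
None
```

The linchpin is seated in the shaft's cross hole and the ring looks snapped over the end; I handed the job in at about 16 s with the gripper clear, contact force about 7 N at most in the readings taken, and no verdict shown. I viewed 11 pictures, one over the limit of 10.

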